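# Open the empty lotion dispenser and hold the funnel over its filling hole

## Task

The white lotion dispenser is empty and I want to refill it: press the catch lever in front of its refill lid all the way down so that the lid springs open, then take the steel funnel by its black handle out of the white tumbler and carry it over to the dispenser, clear of the lipsticks and pencils and without disturbing anything on the vanity top. Finish holding the funnel still and upright by its handle, its spout centred over the open filling hole and hovering about a centimetre above it without touching the dispenser, ready for me to pour. Do not lower it into the hole or let go: the program ends while the gripper is still holding the funnel there.

Things in the scene. Friction and masses are not known exactly. Their poses are not given: they have to be found in the camera images.
- dispenser: White plastic box 80 (its x) x 150 (y) x 110 mm high, stuck down by a suction foot. Origin: centre of underside; front looks along -x. From the front, the top has the pump at left (y = +42 mm: spout, and over it a long pump lever along x, top 158 mm high, 76 mm ahead to 34 mm behind; not needed). At right is the refill port (y = -35 mm): neck, hinged lid (shut at first), catch lever in front.
- fill_mouth (a point): Centre of the filling hole at the neck's rim, 120 mm above the vanity top, in the dispenser at x = 0, y = -35 mm; axes as the dispenser's. The neck is 38 mm across outside, the hole 30 mm across.
- refill_lid (a joint): Refill lid, a white disc 43 mm across and 6 mm thick hinged 26 mm behind the hole's axis (3 mm above the rim). Angle in rad: 0 shut, 2.3 fully open, leaning back behind the hole (its top then about 45 mm above the rim). A spring throws it open in about half a second once the catch lets go, and keeps it open.
- catch (a joint): Catch lever that holds the lid's front tongue, a bell crank hinged on the dispenser's front top edge. Angle in rad: 0 at rest, 0.42 pressed fully down to its stop. The lid is let go at about 0.3; a spring brings the lever back. It takes 2 to 4 N down on its thumb pad.
- catch_pad (a point): Middle of the top face of the catch lever's ribbed white thumb pad, jutting out in front of the dispenser: 24 (x) x 26 (y) x 5 mm, at rest 114.5 mm above the vanity top, 64 mm ahead of the hole's axis. It goes down 11 mm from rest to the stop. The lever's upright nose rises 16 mm above the pad, its front face 26 mm behind the pad's middle. Axes as the dispenser's at rest.
- funnel: Steel funnel, about 60 g, with a black bar handle. Origin: centre of the spout's lower end; z up its axis; x out along the handle. Spout 12 mm across, 30 mm long; cone to 55 mm at 62 mm up; flat rim 68 mm across at 68 to 70 mm up. Grip 50 to 106 mm off the axis, 14 mm wide, 12 mm high. At first it hangs by its rim in the tumbler, spout end 20 mm above the vanity top, handle roughly towards the robot.
- funnel_grip (a point): Middle of the funnel's black handle: 78 mm out from the funnel's axis and 74 mm above the spout's end (94 mm above the vanity top at the start). Axes as the funnel's: x points away from the funnel along the handle, z up.
- spout_tip (a point): Centre of the spout's lower end, on the funnel's axis.
- tumbler_rim (a point): Centre of the mouth of the white ceramic tumbler in which the funnel hangs: round, 66 mm across, 88 mm high, wall 4 mm, loose on the vanity top.
- tumbler: The same tumbler; origin at the centre of its underside, z up.
- lipstick_stand: Two-step clear acrylic stand with five lipsticks, 61 mm (x) x 78 mm (y), lipstick tops 80 mm high on the front (-x) step and 98 mm on the back step. Origin: centre of its underside. Leave alone.
- pencil_mug: Black ceramic mug, 80 mm across and 92 mm high, handle to its +y (68 mm out), with pencils standing up to 150 mm above the vanity top. Origin: centre of its underside. Leave alone.
- tin: Round closed aluminium tin, 72 mm across, 28 mm high. Origin: centre of its underside. Leave alone.
- curler: Steel eyelash curler lying flat, 100 mm long (its x) x 60 mm wide, 12 mm high. Origin: on the vanity top under its pivot. Leave alone.
Things that resemble listed ones, but are neither listed nor needed, are in the scene too. Leave any orange look-alike of the tumbler alone.

How it is judged (in metres and radians):
On the way, in this order (a step that is already met when the one before it is completed fails the run):
1. the catch lever is pressed fully down (value of joint catch above 0.37 rad), for 0.1 s.
2. with the lid open, the funnel is lifted clear out of the tumbler, held by its handle (value of joint refill_lid above 1.9 rad and height (world z) of spout_tip above 0.1 m and contact force between funnel and the fingers above 0.3 N and distance between the grasp point and funnel_grip below 0.04 m), for 0.2 s.
At the end, for the whole second after the job is handed in: Lid open (over 1.9 rad); funnel held still by its handle (within 40 mm of its middle), upright within 10 degrees, spout end within 8 mm of the hole's axis and 3 to 20 mm above the rim, touching neither dispenser nor tumbler; tumbler standing within 30 mm, other things within 20 mm of their places (value of joint refill_lid above 1.9 rad and horizontal distance between spout_tip and fill_mouth below 0.008 m and z of spout_tip in the frame of fill_mouth between 0.003 and 0.02 m and angle between funnel's own z axis and vertical below 0.17 rad and linear speed of funnel below 0.02 m/s and angular speed of funnel below 0.2 rad/s and contact force between funnel and dispenser below 0.02 N and contact force between funnel and tumbler below 0.02 N and contact force between funnel and the fingers above 0.3 N and distance between the grasp point and funnel_grip below 0.04 m and angle between tumbler's own z axis and vertical below 0.1 rad and distance of tumbler from where it was at the start of the episode below 0.03 m and distance of each of lipstick_stand, pencil_mug, tin, curler from where it was at the start of the episode below 0.02 m); the arm keeps its last pose, push and grip.
It fails at once if the lipstick stand, pencil mug, tin or curler is moved more than 20 mm, or the stand or the mug is tipped (distance of any of lipstick_stand, pencil_mug, tin, curler from where it was at the start of the episode above 0.02 m or angle between any of lipstick_stand, pencil_mug's own z axis and vertical above 0.25 rad).
It fails at once if the funnel knocks against the lipstick stand or the pencil mug (contact force between funnel and lipstick_stand above 0.5 N or contact force between funnel and pencil_mug above 0.5 N).
It fails at once if the tumbler is knocked over (angle between tumbler's own z axis and vertical above 0.5 rad).
It also fails if it takes over 61 s, if anything falls off the work surface, if the arm or the gripper's body presses on something with over 40 N, if the wrist force passes 120 N, or if a joint passes its speed limit or range.

## Robot

A 7-joint arm with a two-finger parallel gripper is mounted at the origin on the work surface. World frame = base frame: x ahead of the robot, y to its left, z up, the work surface at z = 0. Lengths are in m, angles in degrees, forces in N, time in s.
With the tool pointing down it reaches from about 0.35 to 0.775 m from the base axis. Payload 3.1 kg.
Tool frame: the origin (TCP) lies on the centre line of the jaws, within the pads' length; the fingertips stand 17 mm ahead of it and the grasp point (between the pads) lies 2 mm behind it (robot.tip_reach is the distance from the TCP to the fingertips, in m); z points along the fingers, y is the line along which they close (so a half turn about z gives the same grasp; the last joint's range is limited). The gripper opens to 85 mm and grips with 20 to 120 N. Pads are 22 mm wide; open, the fingers measure 114 mm over their backs; the gripper's body (76 mm by 85 mm) begins 54 mm behind the grasp point. The pads swing forward as they close: fully open they stand 13 mm farther back than shut.
Start: joints at [62.985, 17.813, 0.802, 86.603, -0.252, 75.585, -1.558], TCP at [0.229, -0.5, 0.248] pointing down, gripper open.
Joint ranges: [-154.91, 154.91], [-16.99, 109.72], [-72.82, 74.43], [7.12, 147.25], [-82.49, 262.49], [11.32, 116.49], [-174.64, 174.64]. Speed limits (degrees/s): [159.86, 159.86, 180, 180, 180, 180, 180].

## Interface

Orientations are given as [roll, pitch, yaw] about the fixed x, y, z axes, in that order (R = Rz(yaw) Ry(pitch) Rx(roll)).
In Python, from station import robot, fingers, vision, workorder, recognise gives the robot as it stands. Calls block until the motion is done:
- robot.move_to(position, orientation): joint-space move of the TCP to a pose.
- robot.line_to(position, orientation=None, velocity=0.15, f_stop=None): straight line of the TCP; orientation=None keeps the orientation; velocity is the mean speed in m/s. With f_stop (N) it stops when the force on the tool has changed by that much, and returns True; else False.
- robot.move_j(angles): joint-space move.
- fingers.gripper_to(opening, force=None): opening from 0.0 (shut) to 1.0 (fully open); force is the grip in N (None keeps the last); returns when the fingers have stopped.
- robot.pause(seconds).
- robot.inverse_kinematics(position, orientation): joint angles nearest the present ones, or None.
- vision.grab_frame(name): name is "scene" or "top"; returns the picture (400x640x3 uint8, red, green, blue); there is no depth.
- vision.calibration(name): a dict with "mtx" (3x3 intrinsics, pixels), "k1" (the pictures are not rectified: a ray, as slopes to the right and down, at radius r is drawn at 1 + k1 r^2 times it, then the intrinsics apply), "extrinsics" (4x4, takes a point from world to camera coordinates). Camera axes: x right, y up, looking along -z (the intrinsics and any distortion apply to the point x, -y, -z); pixel columns grow to the right and rows downward; lengths in m; the calibration is good to about 2 mm. A picture is of the moment at which its call begins. calibration takes no time and is no camera call.
A pose or a line that the arm cannot do raises robot.PlanningError and nothing moves.
- workorder.close_job(): hands the job in; it is judged then, once.
Trained networks look in the newest picture that a camera, given by its name, has taken for a name from the list of things; names that differ only in an ending like _2 or _b are one class to them, and where a whole thing is asked for, a point or a joint stands for the part that bears it (a point fixed in the world has none). Each returns a list of dicts, best first, with "p" (0 to 1); they miss things now and then, are a little off and sometimes report something else, mostly with a low value. They report only what shows in the picture. A call takes as long as a camera call. They do not tell look-alikes from the thing itself.
- recognise(label, camera): "rect" ([centre column, centre row, width, height] in pixels, round what is visible of it).
Readings, each from a call of its own:
- robot.current_time_s(): time.
- robot.current_joint_positions(): joint angles.
- robot.current_dq(): joint speeds.
- robot.current_joint_torque(): joint torques, N m.
- robot.current_tool_pos(): TCP position.
- robot.current_eef_rot(): TCP orientation.
- robot.current_contact_force(): force on the tool from outside, world axes, zero at the start.
- robot.current_torque(): the same for the moment, N m.
- robot.current_finger_gap(): opening from 0.0 (shut) to 1.0 (fully open).
- robot.current_gripper_force(): force on a finger pad.
Only numpy, scipy, OpenCV 4.12 (cv2) and the standard library are available. Lean on these libraries where they do the work, as an engineer would, in place of code of your own. Each camera call takes 0.05 s, during which the arm holds its last target. There are 200 camera calls.

## Working session

There is one attempt and no reset: what is moved stays moved. The work goes in short steps, each a Python script; the robot and the scene stay as the last script left them, time stands still between calls to the robot, and variables do not carry over. Pictures are saved under pics/ and viewed, at most 10 in all, crops included, and the job is handed in when it is done.

```bash
mkdir -p pics; ls
cat > h.py <<'E'
import numpy as np, cv2
from station import robot, fingers, vision, workorder, recognise
def snap(cam,fn):
    im=vision.grab_frame(cam); cv2.imwrite('pics/'+fn,im[:,:,::-1]); return im
def ray(cam,u,v):
    c=vision.calibration(cam); K=np.array(c['mtx']); E=np.array(c['extrinsics'])
    d=np.array([(u-K[0,2])/K[0,0],(v-K[1,2])/K[1,1]]); s=d.copy()
    for _ in range(30): s=d/(1+c['k1']*(s@s))
    R=E[:3,:3]; return -R.T@E[:3,3], R.T@np.array([s[0],-s[1],-1.])
def at_z(cam,u,v,z):
    o,d=ray(cam,u,v); return o+d*(z-o[2])/d[2]
def proj(cam,p):
    c=vision.calibration(cam); K=np.array(c['mtx']); E=np.array(c['extrinsics'])
    q=E[:3,:3]@np.array(p)+E[:3,3]; s=np.array([q[0],-q[1]])/-q[2]; s=s*(1+c['k1']*(s@s))
    return K[:2,:2]@s+K[:2,2]
E
python3 - <<'E'
from h import *
np.set_printoptions(precision=3,suppress=True)
for c in('scene','top'):
    snap(c,c+'0.png'); o,d=ray(c,320,200); print(c,o,d,vision.calibration(c)['mtx'][0],vision.calibration(c)['k1'])
    for n in('dispenser','refill_lid','catch_pad','catch','funnel','funnel_grip','tumbler','fill_mouth','lipstick_stand','pencil_mug','tin','curler'):
        for r in recognise(n,c)[:3]: print(n,np.round(r['rect'],1),round(r['p'],2))
E
```

```text
pics
scene [ 1.121 -0.149  0.837] [-0.584  0.176 -0.793] [411.537   0.    329.874] -0.0956793827611727
dispenser [224.8 190.4  76.3  89.9] 0.79
refill_lid [205.3 186.9  19.   13.9] 0.82
catch_pad [201.9 174.4   7.2  13.9] 0.7
catch [199.2 174.9   7.7  11.1] 0.56
catch [397.  146.4  38.7  36.3] 0.51
funnel [399.  147.2  42.8  36.9] 0.68
funnel_grip [399.1 147.8  41.8  36. ] 0.8
tumbler [369.9 182.2  23.8  39.9] 0.93
tumbler [437.  150.4  30.2  36.6] 0.92
tumbler [402.5 173.2  24.3  25.6] 0.7
fill_mouth [226.3 192.7  78.3  92.2] 0.87
fill_mouth [403.1 172.4  27.9  31. ] 0.54
lipstick_stand [310.9 204.8  35.2  42. ] 0.83
pencil_mug [335.4 251.1  46.1  62.9] 0.78
tin [292.8 174.9  32.6  21.8] 0.83
curler [422.4 282.8  32.9  47.9] 0.92
top [0.469 0.037 1.028] [ 0.113  0.015 -0.994] [377.62    0.    320.255] -0.04565621580277832
dispenser [416.4 242.3  70.   52. ] 0.86
dispenser [236.5 244.4  23.2  52.9] 0.44
refill_lid [440.2 232.6  18.7  22.9] 0.64
refill_lid [330.8 156.2  43.7  35.6] 0.19
catch_pad [436.8 257.   12.6  23.4] 0.64
catch [438.9 253.1   8.7  19.4] 0.71
funnel [235.2 242.7  21.3  56.8] 0.71
funnel_grip [234.8 245.6  29.   52.3] 0.9
tumbler [199.4 247.6  35.   29.5] 0.76
tumbler [250.2 231.4  13.1  22.9] 0.63
fill_mouth [417.4 241.8  73.8  51.1] 0.56
fill_mouth [236.9 243.   25.4  54.7] 0.54
lipstick_stand [344.  219.3  33.3  26.5] 0.91
pencil_mug [333.9 156.2  38.6  33.5] 0.56
tin [346.6 262.1  27.2  30.4] 0.78
curler [271.1 127.8  34.4  36.5] 0.5
```

Run:
```python
import cv2,numpy as np
t=cv2.imread('pics/top0.png');s=cv2.imread('pics/scene0.png')
cv2.imwrite('pics/a.png',cv2.resize(t[100:300,170:480],None,fx=2.55,fy=2.55,interpolation=cv2.INTER_CUBIC))
cv2.imwrite('pics/b.png',cv2.resize(s[110:310,180:470],None,fx=2.7,fy=2.7,interpolation=cv2.INTER_CUBIC))
```

```text
(no output)
```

View pics/a.png

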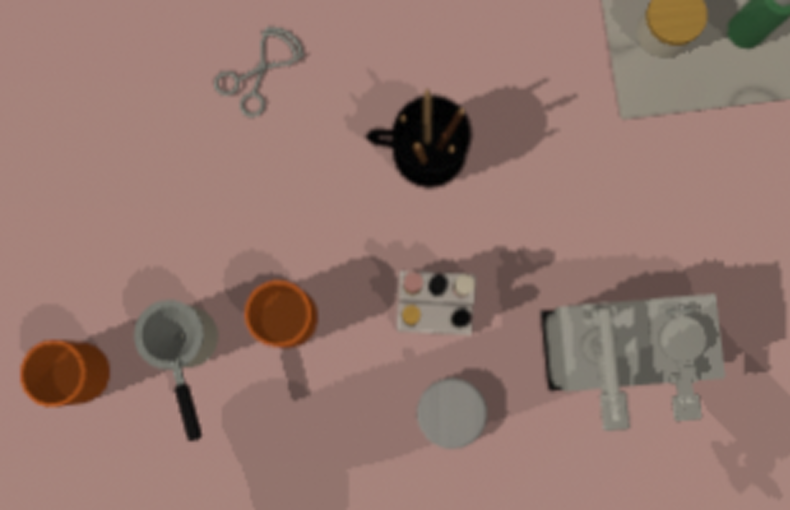

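View pics/b.png

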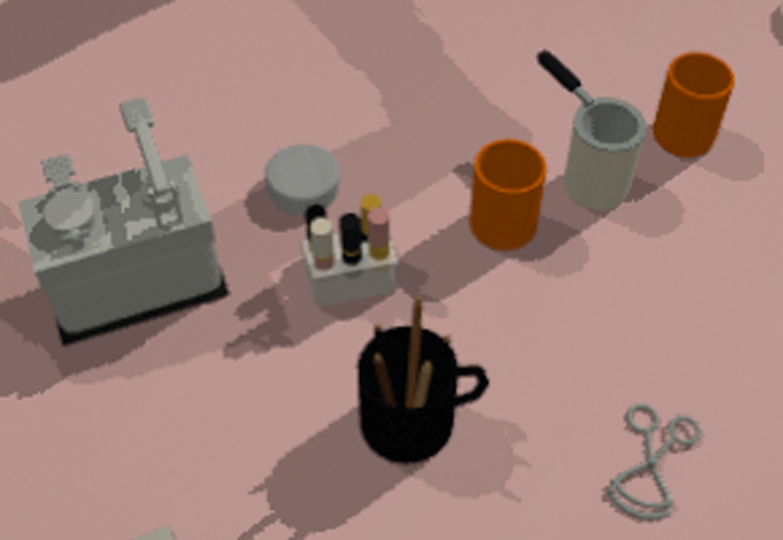

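The top view (crop a, scale 2.55, offset 170,100) shows the white tumbler with the funnel at crop (170,332), between orange look-alikes at (65,373) and (281,314). The grip is at (189,412), the lid at (684,338), the catch pad at (687,405) and the pump-lever end at (615,412). The lever at the right, beside the lid disc, is the catch; the longer one at 615 is the pump. The scene view agrees with this.

Run:
```python
from h import *
np.set_printoptions(precision=4,suppress=True)
A=lambda x,y:(170+(x+.5)/2.55-.5,100+(y+.5)/2.55-.5)
B=lambda x,y:(180+(x+.5)/2.7-.5,110+(y+.5)/2.7-.5)
def tri(a,b):
    o1,d1=ray('top',*a);o2,d2=ray('scene',*b); d1/=np.linalg.norm(d1);d2/=np.linalg.norm(d2)
    P1=np.eye(3)-np.outer(d1,d1);P2=np.eye(3)-np.outer(d2,d2)
    p=np.linalg.solve(P1+P2,P1@o1+P2@o2); return p,np.linalg.norm(P1@(p-o1))
print('lid',tri(A(684,338),B(70,210)),at_z('top',*A(684,338),.126),at_z('scene',*B(70,210),.126))
print('pad',tri(A(687,405),B(59,167)),at_z('top',*A(687,405),.1145),at_z('scene',*B(59,167),.1145))
print('pumpend',at_z('top',*A(615,413),.157),at_z('scene',*B(137,112),.157))
for n,z,a,b in(('tumbler rim',.088,(169,333),(606,124)),('tin',.028,(452,412),(303,168))):print(n,at_z('top',*A(*a),z),at_z('scene',*B(*b),z))
for n,a in(('FR',(722,377)),('BR',(717,296)),('BL',(560,312)),('FL',(563,388))):print(n,at_z('top',*A(*a),.11))
# black handle segmentation
for cam,fn,x0,x1,y0,y1,z in(('top','top0.png',235,256,245,280,.094),('scene','scene0.png',375,398,125,145,.094)):
    im=cv2.imread('pics/'+fn)[y0:y1,x0:x1].max(2); m=(im<60).astype('u1')
    ys,xs=np.nonzero(m); c=np.array([xs.mean()+x0,ys.mean()+y0]); w,v=np.linalg.eigh(np.cov(xs,ys))
    d=v[:,1]*np.sqrt(w[1]*3); print(cam,len(xs),c,d,[at_z(cam,*(c+k*d),z) for k in(-1,0,1)])
for x,y,n in((281,314,'orange'),(65,373,'orange2')):print(n,at_z('top',*A(x,y),.088))
for n,(x,y),z in(('lipst',(437,301),.09),('mug',(431,140),.092),):print(n,at_z('top',*A(x,y),z))
```

```text
lid (array([ 0.4872, -0.2256,  0.1297]), np.float64(0.001304771211572259)) [ 0.487 -0.228  0.126] [ 0.4845 -0.2247  0.126 ]
pad (array([ 0.4249, -0.229 ,  0.1174]), np.float64(0.0007083624790139067)) [ 0.4247 -0.2306  0.1145] [ 0.4224 -0.2286  0.1145]
pumpend [ 0.4214 -0.1533  0.157 ] [ 0.4211 -0.1518  0.157 ]
tumbler rim [0.5048 0.2626 0.088 ] [0.4987 0.2621 0.088 ]
tin [ 0.4195 -0.0147  0.028 ] [ 0.4136 -0.0112  0.028 ]
FR [ 0.4497 -0.2666  0.11  ]
BR [ 0.5264 -0.2666  0.11  ]
BL [ 0.515 -0.116  0.11 ]
FL [ 0.4434 -0.1157  0.11  ]
top 104 [243.3462 261.1442] [ 2.8905 10.2481] [array([0.4537, 0.25  , 0.094 ]), array([0.4285, 0.2428, 0.094 ]), array([0.4036, 0.2358, 0.094 ])]
scene 96 [386.6562 136.0938] [-6.3758 -6.0352] [array([0.4513, 0.2514, 0.094 ]), array([0.4257, 0.2445, 0.094 ]), array([0.3995, 0.2375, 0.094 ])]
orange [0.5209 0.1524 0.088 ]
orange2 [0.468  0.3653 0.088 ]
lipst [ 0.5297 -0.0002  0.09  ]
mug [0.6895 0.001  0.092 ]
```

Run:
```python
from h import *
np.set_printoptions(precision=4,suppress=True)
print(robot.current_time_s(),robot.current_eef_rot(),robot.tip_reach)
o=min(([180,-15,0],[180,15,180]),key=lambda o:np.abs(np.array(robot.inverse_kinematics([.42,-.23,.16],o) if robot.inverse_kinematics([.42,-.23,.16],o) is not None else [999])-np.array(robot.current_joint_positions())).max())
print(o)
z=np.array([np.sin(np.radians(15)),0,-np.cos(np.radians(15))])
tip=lambda p:np.array(p)-robot.tip_reach*z
fingers.gripper_to(0.0,40)
robot.move_to(tip([.422,-.2295,.155]),o)
robot.line_to(tip([.422,-.2295,.120]),velocity=.08)
f0=robot.current_contact_force()
hit=robot.line_to(tip([.422,-.2295,.096]),velocity=.02,f_stop=12)
print(hit,robot.current_tool_pos()+robot.tip_reach*z,np.array(robot.current_contact_force())-f0)
robot.pause(.3)
print(robot.current_tool_pos()+robot.tip_reach*z)
snap('scene','press.png')
robot.line_to(tip([.416,-.2295,.17]),velocity=.15)
snap('scene','lid.png')
snap('top','lidt.png'); print(robot.current_time_s())
a=cv2.imread('pics/press.png')[130:240,150:290];b=cv2.imread('pics/lid.png')[130:240,150:290]
cv2.imwrite('pics/c.png',cv2.resize(np.hstack([a,b]),None,fx=2.8,fy=2.8,interpolation=cv2.INTER_CUBIC))
```

```text
1.3 [179.9969   0.001   24.6288] 0.017
[180, -15, 0]
True [ 0.4234 -0.2298  0.1049] [-2.794  -0.3584  7.3132]
[ 0.4234 -0.2298  0.1049]
5.7917
```

View pics/c.png

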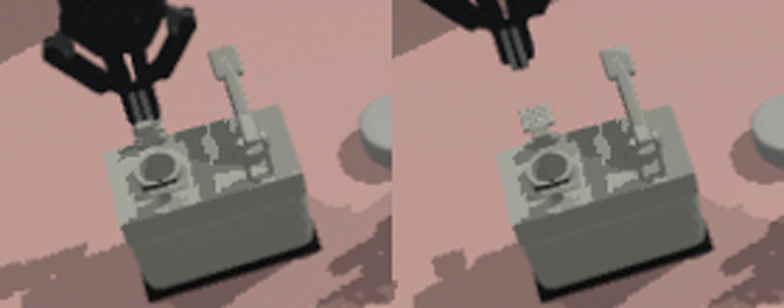

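Crop c shows the press (left) and the view after it (right). The lid disc has gone from the neck, leaving an open ring with a dark hole at crop (549,168), with the lid seen nearly edge-on at (552,185). I'll press once more, firmly and logging the force, to confirm that the lever reaches its stop, then look from the top.

Run:
```python
from h import *
np.set_printoptions(precision=4,suppress=True)
z=np.array([np.sin(np.radians(15)),0,-np.cos(np.radians(15))])
tip=lambda p:np.array(p)-robot.tip_reach*z
robot.line_to(tip([.417,-.2295,.118]),velocity=.1)
f0=np.array(robot.current_contact_force())
for h in np.arange(.114,.094,-.002):
    hit=robot.line_to(tip([.417,-.2295,h]),velocity=.03)
    f=(np.array(robot.current_contact_force())-f0)[2]; print(round((robot.current_tool_pos()+robot.tip_reach*z)[2],4),round(f,1))
    if f>20: break
robot.pause(.2)
robot.line_to(tip([.412,-.2295,.2]),velocity=.2)
robot.move_to([.427,.2437,.22],[180,0,15.5])
fingers.gripper_to(.55,60)
im=snap('top','t2.png'); im2=snap('scene','s2.png'); print(robot.current_time_s())
a=cv2.imread('pics/t2.png')[195:275,370:480];b=cv2.imread('pics/s2.png')[145:225,160:270]
cv2.imwrite('pics/d.png',cv2.resize(np.hstack([a,b]),None,fx=3.6,fy=3.6,interpolation=cv2.INTER_CUBIC))
```

```text
0.1147 0.9
0.1123 1.5
0.1099 1.5
0.1078 2.0
0.1061 3.4
0.1042 3.6
0.1025 5.5
0.1019 16.5
0.1015 29.2
11.9333
```

View pics/d.png

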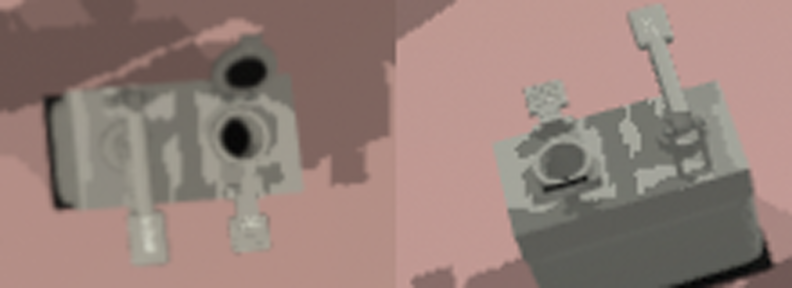

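Crop d shows the lid open behind the neck, the hole at top crop (238,136) and the ring at scene crop (565,160). The lever's hard stop was reached, at 29 N. Next is the grasp.

Run:
```python
from h import *
np.set_printoptions(precision=4,suppress=True)
q=lambda x,y,ox,oy:(ox+(x+.5)/3.6-.5,oy+(y+.5)/3.6-.5)
print('hole',at_z('top',*q(238,136,370,195),.12),at_z('scene',*q(169,160,160,145),.12))
robot.line_to([.427,.2437,.094],velocity=.12,f_stop=10)
print(robot.current_tool_pos(),robot.current_contact_force())
fingers.gripper_to(0.,70)
print(robot.current_finger_gap(),robot.current_gripper_force(),robot.current_contact_force())
robot.line_to([.427,.2437,.285],velocity=.08)
print(robot.current_finger_gap(),robot.current_gripper_force(),robot.current_time_s())
snap('top','t3.png');snap('scene','s3.png')
a=cv2.imread('pics/t3.png')[195:295,180:290];b=cv2.imread('pics/s3.png')[80:180,360:470]
cv2.imwrite('pics/e.png',cv2.resize(np.hstack([a,b]),None,fx=3.6,fy=3.6,interpolation=cv2.INTER_CUBIC))
```

```text
hole [ 0.4869 -0.2245  0.12  ] [ 0.4846 -0.2238  0.12  ]
[0.4276 0.2442 0.0947] [ 0.3474  0.1311 -0.1457]
0.1470900806928546 69.45038080215454 [ 0.6554 -0.6488  2.6908]
0.14571331263493 69.02757525444031 16.0667
```

View pics/e.png

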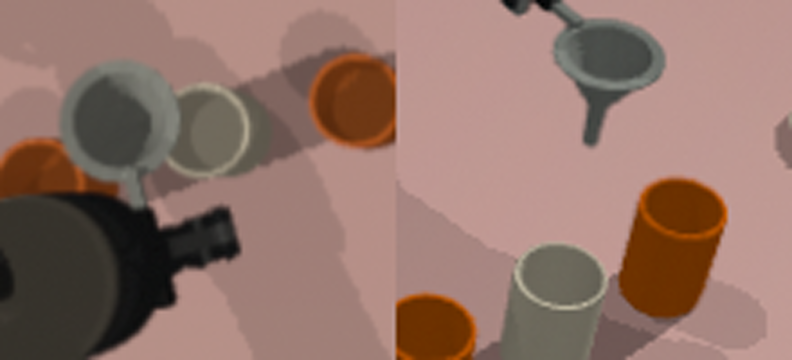

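Crop e shows the funnel held: rim at top crop (121,122), spout tip at scene crop (592,143), and the tumbler still standing. Next I compare these with the expected pose, carry the funnel to a high point over the hole, and measure there.

Run:
```python
from h import *
np.set_printoptions(precision=4,suppress=True)
q=lambda x,y,ox,oy:(ox+(x+.5)/3.6-.5,oy+(y+.5)/3.6-.5)
print('rim now',at_z('top',*q(121,122,180,195),.279),at_z('scene',*q(608-396,56,360,80),.279))
print('tip now',at_z('scene',*q(195,143,360,80),.2103),'tcp',robot.current_tool_pos(),robot.current_eef_rot())
H=np.array([.486,-.2245]); yaw=2.
g=H-.0775*np.array([np.cos(np.radians(yaw)),np.sin(np.radians(yaw))])
robot.line_to([.42,.01,.285],[180,0,8],velocity=.15)
robot.line_to([*g,.285],[180,0,yaw],velocity=.15)
robot.line_to([*g,.225],velocity=.06)   # spout ~ 30 mm above rim
robot.pause(.3)
print(robot.current_tool_pos(),robot.current_finger_gap(),robot.current_time_s())
snap('top','t4.png');snap('scene','s4.png')
a=cv2.imread('pics/t4.png')[195:275,380:490];b=cv2.imread('pics/s4.png')[125:205,160:270]
cv2.imwrite('pics/f.png',cv2.resize(np.hstack([a,b]),None,fx=3.6,fy=3.6,interpolation=cv2.INTER_CUBIC))
```

```text
rim now [0.502  0.2625 0.279 ] [0.5013 0.2639 0.279 ]
tip now [0.502  0.2648 0.2103] tcp [0.4269 0.2436 0.2848] [179.9932   0.0247  15.5062]
[ 0.4087 -0.2273  0.2252] 0.14719011260197018 21.0583
```

View pics/f.png

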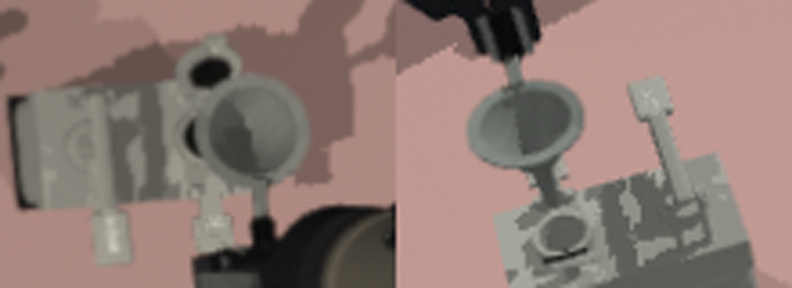

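Crop f shows the funnel above the neck: top rim centre at (253,128), scene rim centre at (526,124), spout tip at about (553,207), and hole ring at (565,232).

Run:
```python
from h import *
np.set_printoptions(precision=4,suppress=True)
q=lambda x,y,ox,oy:(ox+(x+.5)/3.6-.5,oy+(y+.5)/3.6-.5)
z=.2252-.0747+.020-.0  # spout end height
z=.2252-.0747
print('tip z',z)
print('hole s',at_z('scene',*q(169,232,160,125),.12),'tip s',at_z('scene',*q(157,207,160,125),z+.001),'rim s',at_z('scene',*q(130,124,160,125),z+.07))
print('rim t',at_z('top',*q(253,128,380,195),z+.07),'hole t earlier .4869 -.2245')
H=np.array([.486,-.2245])
g=np.array(robot.current_tool_pos())[:2]
print(g, robot.current_eef_rot())
robot.line_to([*g,.2075],velocity=.03); robot.pause(.3)
print(robot.current_tool_pos(),robot.current_contact_force(),robot.current_time_s())
snap('top','t5.png');snap('scene','s5.png')
a=cv2.imread('pics/t5.png')[205:265,400:460];b=cv2.imread('pics/s5.png')[150:210,180:240]
cv2.imwrite('pics/g.png',cv2.resize(np.hstack([a,b]),None,fx=6.6,fy=6.6,interpolation=cv2.INTER_CUBIC))
```

```text
tip z 0.15050000000000002
hole s [ 0.4846 -0.2238  0.12  ] tip s [ 0.4906 -0.2249  0.1515] rim s [ 0.4865 -0.2241  0.2205]
rim t [ 0.4888 -0.2261  0.2205] hole t earlier .4869 -.2245
[ 0.4086 -0.2273] [179.9911  -0.0086   1.9935]
[ 0.4087 -0.2273  0.2077] [ 0.4715 -0.0666 -0.93  ] 22.1917
```

View pics/g.png

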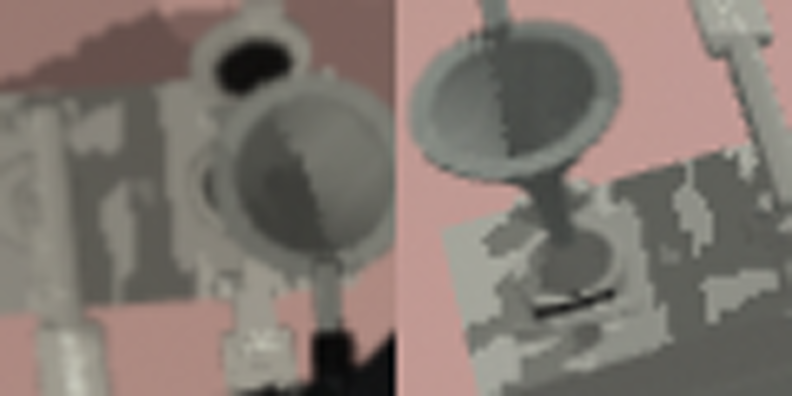

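Crop g shows the spout end at about (565,240), just above the hole centred near (574,262), with nothing touching. Both cameras put the rim about 2 mm too far in x and 1 mm too far in -y, so I'll trim that and hand in.

Run:
```python
from h import *
np.set_printoptions(precision=4,suppress=True)
q=lambda x,y,ox,oy:(ox+(x+.5)/6.6-.5,oy+(y+.5)/6.6-.5)
print('tip before',at_z('scene',*q(169,240,180,150),.133))
robot.line_to([.4087-.0022,-.2273+.0009,.2065],velocity=.02); robot.pause(.7)
print(robot.current_tool_pos(),robot.current_contact_force(),robot.current_gripper_force(),robot.current_time_s())
print(workorder.close_job())
```

```text
tip before [ 0.4861 -0.2243  0.133 ]
[ 0.4065 -0.2264  0.2065] [ 0.2933 -0.6311 -0.6493] 68.99324655532837 23.2667
the job is handed in; nothing more can be done
None
```

The catch is pressed to its stop and the lid is open; I handed the job in with the gripper holding the funnel, its spout about 12 mm above the filling hole and, by my camera measurements, centred within about 2 mm; the hand-in gave no verdict.

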